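Cull the short cover and snap a sound one onto its case

TASK

One of the three off-white covers on the blue mat came out of the mould short, with one end and its catch missing: put it in the red scrap bin first. Then take either sound cover, set it square on the dark open case and press it straight down until both latches click over its catches and it sits fully home, and keep pressing it onto the gasket with firm thumb pressure (10 to 40 N) so that the gasket's adhesive takes: finish still holding that pressure. Leave the other sound cover and the tools on the bench where they are.

Things in the scene. Friction and masses are not known exactly. Their poses are not given: they have to be found in the camera images.
- cover_a: Sound off-white plastic cover lying right way up on the mat (mat top z = 2 mm): a shell open below, 84 x 52 x 18 mm (x, y, z), walls 3 mm, 15 mm deep inside, dark window on top, about 60 g. At each x end a catch, a tab 14 mm wide sticking out 6 mm (96 mm over both), flat on top 5.5 mm above the underside. Origin: centre of the underside; x along the length, z up. Fits the case either way round.
- cover_b: Second sound cover, the same as cover_a. Grasp a cover across its 52 mm width (y) at its origin, fingertips 2 to 5 mm above its underside.
- cover_c: The misshapen cover: as cover_a, but moulded short: the +x end with its catch is missing and a ragged open edge ends 18 to 25 mm from the origin instead of 42 mm. Origin where the centre of a full cover's underside would be; 52 mm wide, grasped in the same way. About 50 g.
- scrap_bin: Red open plastic bin, fixed, partly on the mat, 100 x 150 x 45 mm (x, y, z), walls and floor 4 mm. Origin: centre of its underside.
- case: Dark open lower half of the instrument case, 84 x 51 mm, with a circuit board inside, screwed to an aluminium plate 156 x 84 x 8 mm that is fixed on the mat. Origin: centre of the plate's underside; x along the case's length, z up. Rim with black gasket at z = 36 mm. At each x end a sprung latch arm 14 mm wide (inner face at x = +-50 mm, top at z = 53 mm) with a hook that reaches 5 mm inward.
- gasket: Black rubber gasket with adhesive on the case's rim, 84 x 51 mm, 2 mm thick, 3.5 mm wide. Origin at its centre, 1 mm under its top face. It hardly gives under load.
- seat (a point): Centre of the gasket's top face, 36 mm above the case's origin: the origin of a fully seated cover lies here. Four pillars with conical tips inside the case's corners rise 13.5 mm above this level (full thickness up to 7 mm) and guide the cover's inner walls with 1.5 mm play.
- latch_far (a joint): Latch at the case's +x end, rad: 0 = closed (sprung inward), about 0.1 while a cover's catch pushes the hook outward, then back to 0. Catches meet the hooks' sloping backs about 11 mm above the seated height; the push rises to some 10 to 15 N for both latches, drops suddenly some 4 mm above the seat, and the hooks shut once the cover is within 1.5 mm of it.
- latch_near (a joint): Latch at the case's -x end, the same.
- meter: Blue hand multimeter lying face up, 152 x 78 x 48 mm, bystander. Origin: centre of its underside.
- driver: Red-handled screwdriver, 200 mm, bystander. Origin: centre of its underside.
- cutters: Red-handled side cutters, 133 mm, bystander. Origin: centre of its underside.
- spool: Reel of solder wire standing upright, diameter 56 mm, 48 mm high, bystander. Origin: centre of its underside.

How it is judged (in metres and radians):
On the way, in this order (a step that is already met when the one before it is completed fails the run):
1. the short cover lies released in the scrap bin (x of cover_c in the frame of scrap_bin between -0.045 and 0.045 m and y of cover_c in the frame of scrap_bin between -0.07 and 0.07 m and height (world z) of cover_c below 0.035 m and linear speed of cover_c below 0.05 m/s and contact force between the fingers and cover_c below 0.2 N), for 0.2 s.
2. a sound cover is home on the case with both latches shut over it (((z of cover_a in the frame of case between 0.033 and 0.0385 m and horizontal distance between cover_a and seat below 0.004 m and angle between the x axis of cover_a and the x axis of case, either way round below 0.1 rad and angle between cover_a's own z axis and vertical below 0.06 rad and value of joint each of latch_far, latch_near below 0.045 rad) or (z of cover_b in the frame of case between 0.033 and 0.0385 m and horizontal distance between cover_b and seat below 0.004 m and angle between the x axis of cover_b and the x axis of case, either way round below 0.1 rad and angle between cover_b's own z axis and vertical below 0.06 rad and value of joint each of latch_far, latch_near below 0.045 rad))), for 0.2 s.
At the end, for the whole second after the job is handed in: Short cover released in the scrap bin. One sound cover on the case: within 2.5 mm of the gasket, centred to 4 mm, square to 0.1 rad, level to 0.06 rad, both latches shut (below 0.045 rad), pressed on the gasket with over 6 N. The other sound cover not held, within 30 mm of where it lay (all of step 1 and (((z of cover_a in the frame of case between 0.033 and 0.0385 m and horizontal distance between cover_a and seat below 0.004 m and angle between the x axis of cover_a and the x axis of case, either way round below 0.1 rad and angle between cover_a's own z axis and vertical below 0.06 rad and value of joint each of latch_far, latch_near below 0.045 rad) and contact force between cover_a and gasket above 6 N and (distance of cover_b from where it was at the start of the episode below 0.03 m and contact force between the fingers and cover_b below 0.2 N)) or ((z of cover_b in the frame of case between 0.033 and 0.0385 m and horizontal distance between cover_b and seat below 0.004 m and angle between the x axis of cover_b and the x axis of case, either way round below 0.1 rad and angle between cover_b's own z axis and vertical below 0.06 rad and value of joint each of latch_far, latch_near below 0.045 rad) and contact force between cover_b and gasket above 6 N and (distance of cover_a from where it was at the start of the episode below 0.03 m and contact force between the fingers and cover_a below 0.2 N)))); the arm keeps its last pose, push and grip.
It fails at once if the cover is pressed onto the case with more than 80 N (contact force between any of cover_a, cover_b and case above 80 N).
It fails at once if a tool or the meter or the solder reel is moved by more than 30 mm (distance of any of meter, driver, cutters, spool from where it was at the start of the episode above 0.03 m).
It fails at once if the short cover is put on the case (distance between cover_c and seat below 0.03 m).
It also fails if it takes over 45 s, if anything falls off the work surface, if the arm or the gripper's body presses on something with over 40 N, if the wrist force passes 120 N, or if a joint passes its speed limit or range.

ROBOT

A 7-joint arm with a two-finger parallel gripper is mounted at the origin on a cart in front of the work surface, level with it; the furniture and walls round the work are solid. World frame = base frame: x ahead of the robot, y to its left, z up, the work surface at z = 0. Lengths are in m, angles in degrees, forces in N, time in s.
With the tool pointing down it reaches from about 0.35 to 0.9 m from the base axis. Payload 7.2 kg.
Tool frame: the origin (TCP) lies on the centre line of the jaws, within the pads' length; the fingertips stand 19 mm ahead of it and the grasp point (between the pads) is the TCP; z points along the fingers, y is the line along which they close (so a half turn about z gives the same grasp; the last joint's range is limited). The gripper opens to 88 mm and grips with 3 to 60 N. Pads are 20 mm wide; open, the fingers measure 115 mm over their backs; the gripper's body (75 mm by 178 mm) begins 61 mm behind the grasp point.
Start: joints at [64.217, 23.554, -0.728, 91.456, 0.321, 64.991, -4.71], TCP at [0.233, -0.58, 0.242] pointing down, gripper open.
Joint ranges: [-169.25, 169.25], [-16.82, 113.86], [-84.01, 82.57], [7.8, 145.47], [-59.2, 239.2], [7.22, 106.19], [-163.78, 163.78]. Speed limits (degrees/s): [136.94, 136.94, 172.46, 172.46, 180, 180, 180].

INTERFACE

Orientations are given as [roll, pitch, yaw] about the fixed x, y, z axes, in that order (R = Rz(yaw) Ry(pitch) Rx(roll)).
In Python, from cell import manip gives the robot as it stands.
- The arm moves only by the shell command python3 nudge.py 'ROWS' [OPENING]. ROWS is a JSON list that holds a single list of rows (three levels of brackets), with 1 to 8 rows, each of 6 numbers: dx, dy, dz in cm, then a rotation vector rx, ry, rz in units of 5 degrees; each row shifts and turns the commanded pose from where the row before left it, along the tool's axes as they then stand; what a row does not reach is not made up. A row lasts 1/12 s, in which the tool goes at most 0.0417 m and 7.16 degrees, less where a joint would pass 70% of its speed; a pose out of reach is approached as far as the arm can. OPENING is the opening from 0.0 (shut) to 1.0 (fully open), set as the command begins (- or left out keeps the last). The fingers move at their own pace and stop on an object; the grip force is fixed at half the most. Time passes only in rows, so rows that do not move let the fingers close. It prints the time, the measured TCP pose, the force, the opening and the grip force at its end. Input that does not fit is refused with a message, and nothing moves.
- manip.state(): the state, without advancing time (a new reading comes with each control period).
- manip.camera(name): name is "scene" or "side" or "wrist"; returns a dict with "img" (384x512x3 uint8, blue, green, red), "camera_matrix" (3x3 intrinsics, pixels), "R" (3x3) and "t" (3): a world point X has camera coordinates R X + t. Camera axes: x right, y down, z forward; pixel columns grow to the right and rows downward; lengths in m; the calibration is good to about 2 mm. The wrist camera is an equidistant fisheye: a pixel r from the principal point sees the ray r / f radians off the axis. A picture is of the moment at which its call begins. There is no depth.
- manip.sign_off(): hands the job in; it is judged then, once.
The state is a dict: "time": time; "joint_positions": joint angles; "joint_vel": joint speeds; "effort": joint torques, N m; "tcp_pos": TCP position; "eef_rot": TCP orientation; "ft_force": force on the tool from outside, world axes, zero at the start; "moment": the same for the moment, N m; "width": opening from 0.0 (shut) to 1.0 (fully open); "grasp_force": force on a finger pad.
Only numpy, scipy, OpenCV 4.12 (cv2) and the standard library are available. Lean on these libraries where they do the work, as an engineer would, in place of code of your own. Each camera call takes 0.05 s, during which the arm holds its last target. There are 200 camera calls.

## Working session

There is one attempt and no reset: what is moved stays moved. The work goes in short steps, Python scripts to look and compute and a shell command to move; the robot and the scene stay as the last step left them, time stands still between calls to the robot, and variables do not carry over. Pictures are saved under pics/ and viewed, at most 10 in all, crops included, and the job is handed in when it is done.

```bash
ls; mkdir -p pics; python3 - <<'E'
from cell import manip
import cv2,pickle
d={}
for n in ["scene","side","wrist"]:
    c=manip.camera(n); d[n]=c; cv2.imwrite(f"pics/{n}0.png",c["img"])
    print(n,c["camera_matrix"].round(1).tolist(),c["R"].round(3).tolist(),c["t"].round(3).tolist())
pickle.dump(d,open("c0.pkl","wb"))
print(manip.state())
E
```

```text
cell.py
nudge.py
pics
scene [[383.6, 0.0, 256.8], [0.0, 383.6, 192.3], [0.0, 0.0, 1.0]] [[0.87, -0.492, 0.019], [-0.257, -0.487, -0.835], [0.42, 0.721, -0.551]] [-0.606, 0.074, 1.238]
side [[479.2, 0.0, 255.7], [0.0, 479.2, 185.3], [0.0, 0.0, 1.0]] [[-1.0, -0.006, -0.004], [-0.001, 0.651, -0.759], [0.007, -0.759, -0.651]] [0.54, 0.199, 1.303]
wrist [[297.3, 0.0, 256.1], [0.0, 297.3, 189.2], [0.0, 0.0, 1.0]] [[0.373, -0.928, -0.001], [-0.9, -0.362, 0.241], [-0.224, -0.089, -0.97]] [-0.624, -0.029, 0.389]
{'time': 0.15, 'joint_positions': array([64.21842839, 23.58867418, -0.7267413 , 91.48839297,  0.31968684,
       64.99212625, -4.70949637]), 'joint_vel': array([-0.06206302, -0.0402585 ,  0.02712879, -0.13520707,  0.03039598,
        0.08085462, -0.06020304]), 'effort': array([ 1.29147862e-03, -5.88334787e+01,  6.42217062e-01, -2.91291243e+01,
       -5.37478784e-02,  1.57695275e-02,  1.11953100e-04]), 'tcp_pos': array([ 0.23269189, -0.57970639,  0.24104443]), 'eef_rot': array([-1.79932966e+02,  4.26338593e-03,  2.18735863e+01]), 'ft_force': array([-0.26076337,  0.3676739 , -0.76368531]), 'moment': array([-0.04663324, -0.00064638,  0.01294367]), 'grasp_force': 0.0, 'width': 0.998737139863883}
```

View pics/scene0.png

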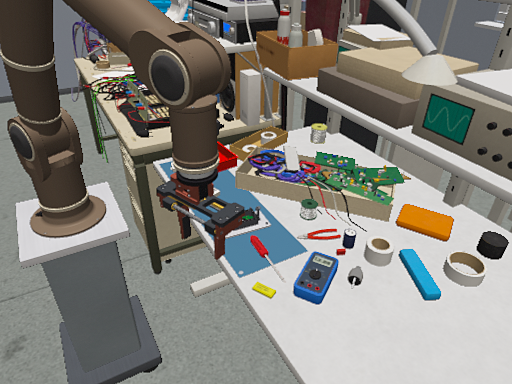

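View pics/side0.png

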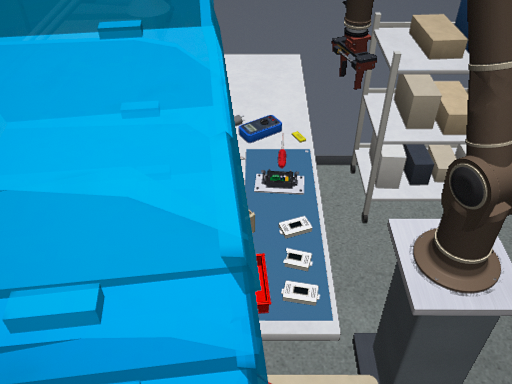

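The side view shows the case at about (279,181), covers at (295,226), (297,259), (300,292), and the red bin at (262,283). The middle cover looks short. I'll enlarge the view and compute rough positions.

```bash
cat > h.py <<'E'
import numpy as np, cv2
from cell import manip
def ray(c,u,v):
    K=c["camera_matrix"];x=(u-K[0,2])/K[0,0];y=(v-K[1,2])/K[1,1]
    if c.get("fish"):
        r=np.hypot(x,y);s=np.sin(r)/max(r,1e-9);d=np.array([x*s,y*s,np.cos(r)])
    else: d=np.array([x,y,1.])
    return -c["R"].T@c["t"], c["R"].T@d
def onz(c,u,v,z):
    o,d=ray(c,u,v); return o+d*(z-o[2])/d[2]
def cam(n):
    c=dict(manip.camera(n)); c["fish"]=n=="wrist"; return c
E
python3 - <<'E'
from h import *;import pickle
c=pickle.load(open("c0.pkl","rb"))["side"]
for u,v,z in [(279,181,.036),(295,226,.02),(297,259,.02),(300,292,.02),(262,283,.045),(282,158,.02),(245,160,0.002),(314,320,.002)]: print(u,v,onz(c,u,v,z).round(3))
print(-c["R"].T@c["t"])
cv2.imwrite("pics/s1.png",cv2.resize(c["img"][110:330,225:345],None,fx=2.7,fy=2.7,interpolation=cv2.INTER_CUBIC))
E
```

```text
279 181 [ 0.469 -0.283  0.036]
295 226 [ 0.429 -0.102  0.02 ]
297 259 [0.43  0.021 0.02 ]
300 292 [0.429 0.128 0.02 ]
262 283 [0.524 0.12  0.045]
282 158 [ 0.454 -0.423  0.02 ]
245 160 [ 0.58  -0.435  0.002]
314 320 [0.399 0.197 0.002]
[0.53181166 0.86295149 1.00044818]
```
View pics/s1.png

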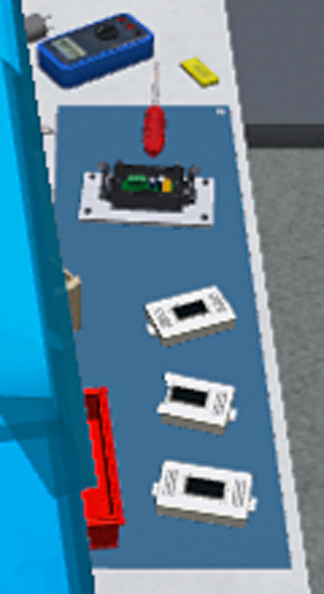

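The middle cover is short: its image-left (world +x) end is ragged and has no catch. Its centre is near (0.43, 0.02). The sound covers are above it at (0.43,-0.10) and below it at (0.43,0.13). The case is near (0.47,-0.28) and the bin sits left of the lower covers. I'll move above the short cover for a wrist view.

The manual's scale: shifts go in cm and turns go in units of 5 degrees. Converting my numbers, -0.039 m is -3.9, 0.012 m is 1.2, 5.5 degrees is 1.1.

```bash
python3 nudge.py '[[[0, 0, -1, 0, 0, 1.1], [0, 0, -1, 0, 0, 1.1], [0, 0, -1, 0, 0, 1.1], [0, 0, 0, 0, 0, 1.08], [1.2, -3.9, 0, 0, 0, 0], [1.2, -3.9, 0, 0, 0, 0], [1.2, -3.9, 0, 0, 0, 0], [1.2, -3.9, 0, 0, 0, 0]]]'; python3 nudge.py '[[[1.2, -3.9, 0, 0, 0, 0], [1.2, -3.9, 0, 0, 0, 0], [1.2, -3.9, 0, 0, 0, 0], [1.2, -3.9, 0, 0, 0, 0], [1.2, -3.9, 0, 0, 0, 0], [1.2, -3.9, 0, 0, 0, 0], [1.2, -3.9, 0, 0, 0, 0], [1.2, -3.9, 0, 0, 0, 0]]]';python3 nudge.py '[[[1, -4, 0, 0, 0, 0], [0, -4, 0, 0, 0, 0], [0, -4, 0, 0, 0, 0], [0, 0, 0, 0, 0, 0]]]'
python3 - <<'E'
from h import *;import pickle
c=cam("wrist");s=cam("side");pickle.dump((c,s),open("c1.pkl","wb"));cv2.imwrite("pics/w1.png",c["img"]);print(manip.state()["time"])
E
```

```text
time: 0.82
tcp_pos: [0.281, -0.4222, 0.2712]
eef_rot: [-180.0, 0.0, -0.0]
ft_force: [1.2, -0.3, 1.0]
width: 0.997
grasp_force: 0.0
time: 1.48
tcp_pos: [0.377, -0.1101, 0.2718]
eef_rot: [180.0, -0.0, -0.0]
ft_force: [1.2, -0.5, 0.6]
width: 0.998
grasp_force: 0.0
time: 1.82
tcp_pos: [0.3868, 0.0148, 0.272]
eef_rot: [-179.9, -0.1, 0.5]
ft_force: [-0.4, -0.2, 0.0]
width: 1.0
grasp_force: 0.0
1.9167
```

View pics/w1.png

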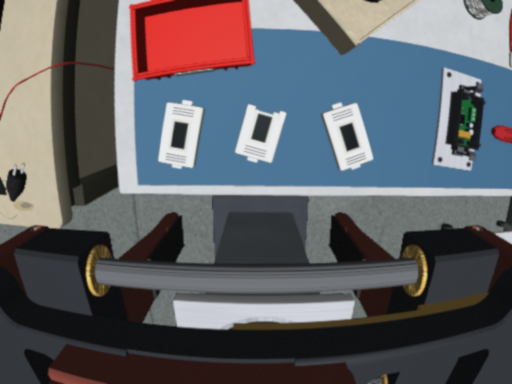

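The wrist view shows the covers at (180,134), (261,134; short, its ragged top end pointing +x) and (347,136). The bin is at (192,38) and the case at (462,120). Now I'll measure them.

```bash
cat >> h.py <<'E'
def covers(c,box,z=.02):
    u0,v0,u1,v1=box; im=c["img"]; hsv=cv2.cvtColor(im,cv2.COLOR_BGR2HSV)
    m=((hsv[...,1]<50)&(hsv[...,2]>120)).astype(np.uint8)
    b=np.zeros_like(m);b[v0:v1,u0:u1]=1;m*=b
    cs,_=cv2.findContours(m,cv2.RETR_EXTERNAL,cv2.CHAIN_APPROX_NONE)
    out=[]
    for k in cs:
        if cv2.contourArea(k)<500: continue
        P=np.array([onz(c,u,v,z)[:2] for u,v in k[:,0]])*1000
        f=np.zeros_like(m);cv2.drawContours(f,[k],-1,1,-1)
        w=((f>0)&(im.max(2)<80)).astype(np.uint8)
        n,l,st,ce=cv2.connectedComponentsWithStats(w)
        i=1+st[1:,4].argmax(); v,u=np.nonzero(l==i)
        W=np.array([onz(c,a,bb,z)[:2] for a,bb in zip(u,v)])*1000
        wr=cv2.minAreaRect(W.astype(np.float32)); pr=cv2.minAreaRect(P.astype(np.float32))
        out.append((pr,W.mean(0),wr))
        r=lambda x:np.round(np.hstack([*x]),1)
        print("outline",r(pr),"window",W.mean(0).round(1),r(wr))
    return out
E
python3 - <<'E'
from h import *;import pickle
c,s=pickle.load(open("c1.pkl","rb"))
print(-c["R"].T@c["t"]); covers(c,(140,85,400,178))
for u,v in [(132,5),(246,0),(254,64),(135,78)]: print("bin",onz(c,u,v,.045).round(3))
for u,v in [(448,69),(482,74),(471,169),(435,163)]: print("plate",onz(c,u,v,.01).round(3))
E
```

```text
[0.45237089 0.01509471 0.41532779]
outline [430.1  11.2  52.7  75.8  74.8] window [438.3   9. ] [438.2   9.   16.3  32.4  74.6]
outline [ 431.4 -110.4   93.7   53.    20.1] window [ 429.9 -111.6] [ 429.9 -111.7   33.    16.8   20.8]
outline [430.8 119.4  52.8  93.9  79.1] window [429.5 120.2] [429.5 120.4  16.8  32.8  79. ]
bin [0.613 0.183 0.045]
bin [0.606 0.03  0.045]
bin [0.519 0.019 0.045]
bin [0.508 0.174 0.045]
plate [ 0.548 -0.283  0.01 ]
plate [ 0.553 -0.36   0.01 ]
plate [ 0.39  -0.346  0.01 ]
plate [ 0.397 -0.265  0.01 ]
```

```bash
python3 nudge.py '[[[2.6, 0.3, 2, 0, 0, 0], [2.55, 0.3, 2, 0, 0, 0], [0, 0, 3.5, 0, 0, 1], [0, 0, 3.5, 0, 0, 1], [0, 0, 3.5, 0, 0, 1], [0, 0, 3.5, 0, 0, 0], [0, 0, 2, 0, 0, 0], [0, 0, 0, 0, 0, 0]]]'; python3 - <<'E'
from h import *
c=cam("wrist");covers(c,(100,60,450,240)); s=manip.state(); print(s["tcp_pos"],s["eef_rot"]);cv2.imwrite("pics/w2.png",c["img"])
E
```

```text
time: 2.58
tcp_pos: [0.4357, -0.0, 0.0678]
eef_rot: [179.9, 0.4, -15.1]
ft_force: [-0.9, 0.3, 0.5]
width: 0.998
grasp_force: 0.0Traceback (most recent call last):
  File "<stdin>", line 2, in <module>
  File "h.py", line 25, in covers
    i=1+st[1:,4].argmax(); v,u=np.nonzero(l==i)
        ~~~~~~~~~~~~~~~^^
ValueError: attempt to get argmax of an empty sequence
```

```bash
sed -i 's/^        i=1+st/        if n<2: continue\n        i=1+st/' h.py; python3 - <<'E'
from h import *
c=cam("wrist");covers(c,(100,20,450,240)); s=manip.state(); print(s["tcp_pos"],s["eef_rot"]);cv2.imwrite("pics/w2.png",c["img"])
E
```

```text
outline [ 431.  -110.3   86.    51.9   20.5] window [ 430.2 -111.1] [ 429.6 -111.4   34.7   18.7   20.3]
[0.43825715 0.00081123 0.07143423] [ 1.79948887e+02  1.05991975e-01 -1.50984772e+01]
```

View pics/w2.png

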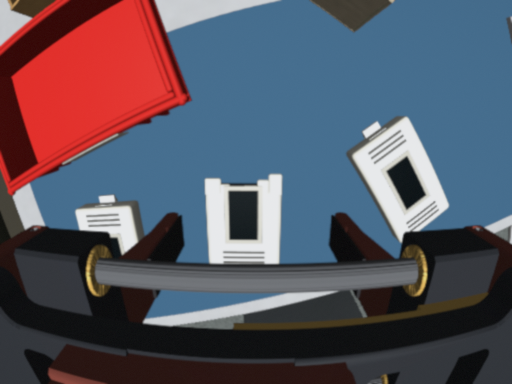

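The short cover sits centred at (243,215), a bit left of the jaw midline (256). It is clearly the short one, with a ragged top and no catch. I'll shift 8 mm in +y, descend and grip.

Scaled: -0.0077 m is -0.77, 0.007 m is 0.7.

```bash
python3 nudge.py '[[[-0.2, -0.77, 0.5, 0, 0, 0], [0, 0, 2, 0, 0, 0], [0, 0, 1.5, 0, 0, 0], [0, 0, 0.7, 0, 0, 0], [0, 0, 0, 0, 0, 0], [0, 0, 0, 0, 0, 0]]]'; python3 nudge.py '[[[0, 0, 0, 0, 0, 0], [0, 0, 0, 0, 0, 0], [0, 0, 0, 0, 0, 0], [0, 0, 0, 0, 0, 0], [0, 0, 0, 0, 0, 0], [0, 0, 0, 0, 0, 0]]]' 0.3
```

```text
time: 3.18
tcp_pos: [0.4394, 0.0095, 0.0257]
eef_rot: [-180.0, -0.1, -15.1]
ft_force: [-0.1, 0.7, 1.0]
width: 1.0
grasp_force: 0.0
time: 3.68
tcp_pos: [0.4387, 0.0098, 0.0248]
eef_rot: [180.0, -0.0, -15.0]
ft_force: [-0.7, -0.4, 2.3]
width: 0.589
grasp_force: 30.0
```

```bash
python3 nudge.py '[[[0, 0, -3, 0, 0, 0], [0, 0, -3, 0, 0, -1.26], [0, 0, -2, 0, 0, -1.26], [2.8, -1.65, 0, 0, 0, -1.26], [2.85, -1.67, 0, 0, 0, 0], [2.85, -1.67, 0, 0, 0, 0], [2.85, -1.67, 0, 0, 0, 0], [2.85, -1.67, 0, 0, 0, 0]]]'; python3 nudge.py '[[[0, 0, 0, 0, 0, 0], [0, 0, 0, 0, 0, 0]]]'; python3 - <<'E'
from h import *
c=cam("wrist");cv2.imwrite("pics/w3.png",c["img"]); s=manip.state(); print(s["tcp_pos"],s["eef_rot"])
E
```

```text
time: 4.35
tcp_pos: [0.5776, 0.1001, 0.1045]
eef_rot: [180.0, 0.0, 3.8]
ft_force: [0.1, 0.2, -0.9]
width: 0.586
grasp_force: 30.0
time: 4.52
tcp_pos: [0.5768, 0.101, 0.1039]
eef_rot: [-179.9, 0.0, 4.0]
ft_force: [-1.0, -0.5, -0.4]
width: 0.594
grasp_force: 30.0
[0.57584455 0.09969833 0.10389308] [1.79995351e+02 9.94954807e-02 3.92343052e+00]
```

View pics/w3.png

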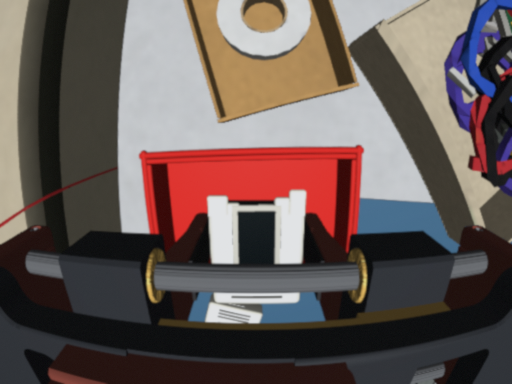

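The short cover hangs centred over the bin, between rims at columns 145 and 360. The bin's far rim is at row 152. I'll check the bin's x from that rim.

```bash
python3 - <<'E'
from h import *
c=cam("wrist")
for u,v in [(143,154),(361,150),(251,152)]: print(onz(c,u,v,.047).round(4))
E
```

```text
[0.6118 0.1827 0.047 ]
[0.6251 0.0291 0.047 ]
[0.6173 0.106  0.047 ]
```

```bash
python3 nudge.py '[[[0.2, 0, 3, 0, 0, 0], [0, 0, 2.5, 0, 0, 0], [0, 0, 1.5, 0, 0, 0], [0, 0, 0, 0, 0, 0], [0, 0, 0, 0, 0, 0]]]'; python3 nudge.py '[[[0, 0, 0, 0, 0, 0], [0, 0, 0, 0, 0, 0], [0, 0, 0, 0, 0, 0], [0, 0, 0, 0, 0, 0]]]' 0.78;  python3 nudge.py '[[[0, 0, -3, 0, 0, 0], [0, 0, -3, 0, 0, 0], [0, 0, -3, 0, 0, 0], [0, 0, -3, 0, 0, 0], [0, 0, -3, 0, 0, 0], [0, 0, 0, 0, 0, 0]]]' 1.0
```

```text
time: 5.03
tcp_pos: [0.5774, 0.0986, 0.0344]
eef_rot: [180.0, 0.1, 3.8]
ft_force: [-0.1, 0.4, 0.2]
width: 0.59
grasp_force: 30.0
time: 5.37
tcp_pos: [0.5791, 0.0996, 0.0357]
eef_rot: [180.0, -0.1, 3.9]
ft_force: [0.3, 0.4, 0.2]
width: 0.776
grasp_force: 0.0
time: 5.87
tcp_pos: [0.5815, 0.1008, 0.1913]
eef_rot: [-179.9, -0.6, 3.9]
ft_force: [0.8, 1.4, 0.5]
width: 1.0
grasp_force: 0.0
```

```bash
python3 -c "
from h import *
c=cam('wrist');cv2.imwrite('pics/bin.png',c['img'])"
python3 nudge.py '[[[-1.7, 3.35, -0.55, 0, 0, 0], [-1.7, 3.35, -0.55, 0, 0, 0], [-1.7, 3.35, -0.55, 0, 0, 0], [-1.7, 3.35, -0.55, 0, 0, 0], [-1.7, 3.35, -0.55, 0, 0, 0], [-1.7, 3.35, -0.55, 0, 0, 0], [-1.7, 3.35, -0.55, 0, 0, 0], [-1.7, 3.35, -0.55, 0, 0, 0]]]' >/dev/null; python3 nudge.py '[[[-1.7, 3.35, -0.55, 0, 0, 0], [-1.7, 3.35, -0.55, 0, 0, 0], [-1.7, 3.35, -0.55, 0, 0, 0], [0, 0, 0, 0, 0, 0], [0, 0, 0, 0, 0, 0], [0, 0, 0, 0, 0, 0]]]'
python3 - <<'E'
from h import *;import pickle
c=cam("wrist");s=cam("side");pickle.dump((c,s),open("c2.pkl","wb"));print(manip.state()["tcp_pos"])
b=cv2.imread("pics/bin.png")
cv2.imwrite("pics/m.png",np.vstack([c["img"][:280],b[:280]]))
covers(c,(10,20,500,240))
E
```

```text
time: 7.08
tcp_pos: [0.4168, -0.2799, 0.2445]
eef_rot: [-179.9, 0.0, 3.9]
ft_force: [0.3, 1.2, -0.4]
width: 0.999
grasp_force: 0.0
[ 0.41735644 -0.27901567  0.24462037]
outline [ 430.  -112.    93.5   53.    20.5] window [ 429.7 -111. ] [ 429.6 -110.9   33.3   17.1   20.4]
outline [ 469.2 -307.9   82.   151.6   85.5] window [ 469.6 -313.5] [ 472.1 -310.7   51.9  101.5   85.6]
outline [567.6  99.   79.8  51.4   7.6] window [579.7 103.7] [579.3 103.1  33.6  14.8   8.3]
```

View pics/m.png

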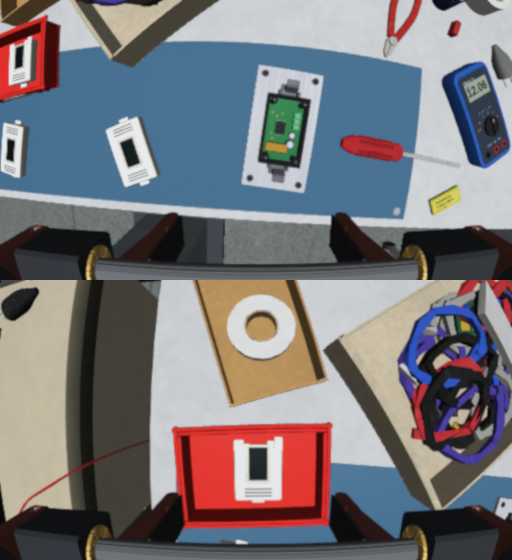

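The short cover lies flat in the bin, centred at (258,470) in the lower picture. In the upper picture the case is centred at (283,129), with latches at (293,86) and (275,174). Now I'll measure the case precisely.

```bash
python3 - <<'E'
from h import *;import pickle
c,s=pickle.load(open("c2.pkl","rb"))
print("cam",(-c["R"].T@c["t"]).round(3))
covers(c,(230,50,335,205),.010)
im=c["img"]; hsv=cv2.cvtColor(im,cv2.COLOR_BGR2HSV)
# plate screws/dark rim
m=np.zeros(im.shape[:2],np.uint8); m[50:205,230:335]=(im.max(2)<75)[50:205,230:335]
m=cv2.morphologyEx(m,cv2.MORPH_OPEN,np.ones((2,2)))
n,l,st,ce=cv2.connectedComponentsWithStats(m)
for i in range(1,n):
    if st[i,4]>5: print(st[i],ce[i].round(1),onz(c,*ce[i],.010).round(4)[:2])
i=1+st[1:,4].argmax()
# rows across the case: left/right extents of dark blob
for v in range(95,170,8):
    u=np.nonzero(l[v]==i)[0]; print(v,u.min(),u.max(),(onz(c,u.min(),v,.038)*1000).round(1)[:2],(onz(c,u.max(),v,.038)*1000).round(1)[:2])
cv2.imwrite("pics/case.png",cv2.resize(im[50:205,230:335],None,fx=3.8,fy=3.8,interpolation=cv2.INTER_CUBIC))
E
```

```text
cam [ 0.482 -0.276  0.388]
outline [ 468.9 -308.8   84.2  155.7   85.5] window [ 469.3 -314.5] [ 471.9 -311.6   53.3  104.2   85.6]
[265  73   3   2   6] [266.   73.5] [ 0.5383 -0.2838]
[315  81   3   3   9] [316.  82.] [ 0.5334 -0.3478]
[286  87  12   7  49] [291.4  90.2] [ 0.5195 -0.3172]
[260  95  51  73 848] [287.6 132.6] [ 0.465  -0.3164]
[276 123  10  12  99] [280.7 128.5] [ 0.4696 -0.3073]
[263 136   2   6  12] [263.5 138.5] [ 0.4552 -0.2864]
[273 170  11   5  40] [277.8 172.2] [ 0.413  -0.3081]
[249 178   3   3   8] [250.1 178.9] [ 0.4017 -0.2729]
[298 185   3   3   9] [299. 186.] [ 0.3966 -0.3375]
95 270 281 [ 508.9 -289.6] [ 510.  -302.3]
103 268 310 [ 499.3 -287.9] [ 503.7 -337.1]
111 267 308 [ 489.8 -287.4] [ 494.  -335.5]
119 266 307 [ 480.4 -286.9] [ 484.4 -335.1]
127 265 306 [ 470.9 -286.4] [ 474.8 -334.7]
135 301 304 [ 464.8 -329.5] [ 465.1 -333.1]
143 262 303 [ 451.8 -284.2] [ 455.5 -332.8]
151 261 302 [ 442.2 -283.7] [ 445.9 -332.4]
159 260 301 [ 432.6 -283.2] [ 436.2 -332.1]
167 286 299 [ 425.2 -314.9] [ 426.3 -330.6]
```

View pics/case.png

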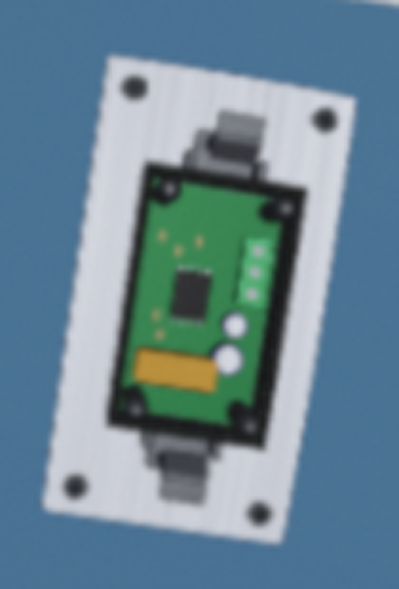

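Scaled: -0.0333 m is -3.33, 0.025 m is 2.5, -5.6 degrees is -1.12.

```bash
python3 nudge.py '[[[0.5, -3.33, 2, 0, 0, 0], [0.5, -3.33, 2, 0, 0, 0], [0.5, -3.33, 2, 0, 0, 0], [0.5, -3.33, 2, 0, 0, 0], [0.5, -3.33, 2, 0, 0, 0], [0, 0, 2.5, 0, 0, -1.1], [0, 0, 2.5, 0, 0, -1.1], [0, 0, 2, 0, 0, -1.12]]]';python3 nudge.py '[[[0, 0, 0, 0, 0, 0], [0, 0, 0, 0, 0, 0], [0, 0, 0, 0, 0, 0]]]'; python3 - <<'E'
from h import *;import pickle
c,s=pickle.load(open("c2.pkl","rb"))
print((np.mean([onz(c,u,v,.038) for u,v in [(268.9,92.9),(310.5,99.5),(258.4,161.6),(299.7,167.6)]],0)*1000).round(1))
c=cam("wrist");covers(c,(190,20,330,265));s=manip.state();print(s["tcp_pos"],s["eef_rot"])
E
```

```text
time: 7.85
tcp_pos: [0.4305, -0.1102, 0.0737]
eef_rot: [-179.9, -0.0, 21.0]
ft_force: [-0.1, 0.3, -0.2]
width: 0.998
grasp_force: 0.0
time: 8.1
tcp_pos: [0.4312, -0.1122, 0.0759]
eef_rot: [180.0, -0.0, 20.4]
ft_force: [0.3, -0.2, -0.5]
width: 1.0
grasp_force: 0.0
[ 468.6 -309.7   38. ]
outline [ 433.8 -109.5   89.5   51.9   20.7] window [ 429.9 -110.9] [ 429.5 -110.9   33.6   18.    20.4]
[ 0.43146312 -0.11252824  0.07626553] [ 1.79950062e+02 -8.16064979e-02  2.03644960e+01]
```

Scaled: 0.02 m is 2, 0.0115 m is 1.15.

```bash
python3 nudge.py '[[[-0.1, -0.2, 2, 0, 0, 0], [0, 0, 2, 0, 0, 0], [0, 0, 1.15, 0, 0, 0], [0, 0, 0, 0, 0, 0], [0, 0, 0, 0, 0, 0]]]'; python3 nudge.py '[[[0, 0, 0, 0, 0, 0], [0, 0, 0, 0, 0, 0], [0, 0, 0, 0, 0, 0], [0, 0, 0, 0, 0, 0], [0, 0, 0, 0, 0, 0], [0, 0, 0, 0, 0, 0]]]' 0.3;python3 nudge.py '[[[0, 0, -2, 0, 0, 0], [0, 0, -3, 0, 0, 0], [0, 0, -3, 0, 0, 0], [0, 0, -3, 0, 0, 0], [0, 0, 0, 0, 0, 0], [0, 0, 0, 0, 0, 0]]]'; python3 - <<'E'
from h import *;import pickle
c=cam("wrist");covers(c,(190,20,330,265),.13-.0225+.018);s=manip.state();print(s["tcp_pos"],s["eef_rot"])
E
```

```text
time: 8.57
tcp_pos: [0.4295, -0.1113, 0.0244]
eef_rot: [180.0, -0.0, 20.4]
ft_force: [0.2, -0.2, 0.7]
width: 1.001
grasp_force: 0.0
time: 9.07
tcp_pos: [0.429, -0.1114, 0.0239]
eef_rot: [180.0, -0.0, 20.5]
ft_force: [0.3, 0.3, 4.0]
width: 0.588
grasp_force: 30.0
time: 9.57
tcp_pos: [0.4298, -0.1118, 0.1349]
eef_rot: [179.9, -0.1, 20.4]
ft_force: [-0.7, -0.1, -1.6]
width: 0.59
grasp_force: 30.0
[ 0.42888185 -0.11163919  0.13370905] [ 1.79943250e+02 -2.55771906e-02  2.04457841e+01]
```

```bash
python3 nudge.py '[[[0, 0, 0, 0, 0, 1.26], [0, 0, 0, 0, 0, 1.26], [0, 0, 0, 0, 0, 1.24], [0, 0, 0, 0, 0, 1.24], [0.9, 3.24, 0, 0, 0, 0], [0.9, 3.24, 0, 0, 0, 0], [0.9, 3.24, 0, 0, 0, 0], [0.9, 3.24, 0, 0, 0, 0]]]';python3 nudge.py '[[[0.93, 3.24, 1, 0, 0, 0], [0.93, 3.24, 1.5, 0, 0, 0], [0, 0, 0, 0, 0, 0], [0, 0, 0, 0, 0, 0], [0, 0, 0, 0, 0, 0]]]'; python3 - <<'E'
from h import *;import pickle
c=cam("wrist");s=cam("side");st=manip.state();print(st["tcp_pos"],st["eef_rot"],st["ft_force"])
a=c["img"][:290];b=cv2.resize(s["img"][130:230,220:340],None,fx=3,fy=3,interpolation=cv2.INTER_CUBIC)[:290,:280]
cv2.imwrite("pics/h.png",np.hstack([a,b]))
pickle.dump((c,s),open("c3.pkl","wb"))
E
```

```text
time: 10.28
tcp_pos: [0.4538, -0.2442, 0.1317]
eef_rot: [-179.9, 0.2, -4.5]
ft_force: [1.1, 0.7, 0.0]
width: 0.593
grasp_force: 30.0
time: 10.7
tcp_pos: [0.4672, -0.3081, 0.1069]
eef_rot: [-179.9, 0.2, -4.5]
ft_force: [0.6, -0.3, -0.0]
width: 0.589
grasp_force: 30.0
[ 0.46796943 -0.30771718  0.10817746] [-1.79942174e+02  5.38641496e-02 -4.41419303e+00] [-0.30395226  0.05344248 -0.05119846]
```

View pics/h.png

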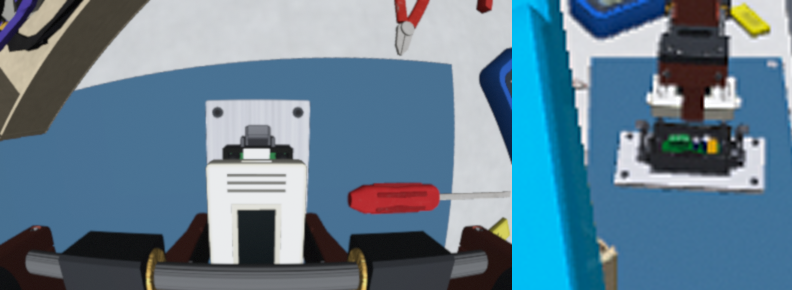

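The cover is held square, at columns 206–307 (middle 256.5). The plate's screws and the far latch are at about column 258, so it needs roughly +1.7 mm in tool y. I'll correct that and descend to just above the pillars.

Scaled: 0.01 m is 1, 0.005 m is 0.5.

```bash
python3 nudge.py '[[[0.06, 0.18, 1, 0, 0, 0], [0, 0, 1, 0, 0, 0], [0, 0, 0.5, 0, 0, 0], [0, 0, 0, 0, 0, 0], [0, 0, 0, 0, 0, 0], [0, 0, 0, 0, 0, 0]]]'; python3 - <<'E'
from h import *
P=[]
for i in range(5): c=cam("wrist");P.append(manip.state()["tcp_pos"])
P=np.array(P);print(P.mean(0).round(4),P.std(0).round(4),manip.state()["ft_force"])
u,v=257,125
im=c["img"];print(c["R"].round(3).tolist())
cv2.imwrite("pics/h2.png",cv2.resize(im[80:260,180:340],None,fx=3.3,fy=3.3,interpolation=cv2.INTER_CUBIC))
E
```

```text
time: 11.3
tcp_pos: [0.4686, -0.3111, 0.0837]
eef_rot: [-180.0, -0.0, -4.5]
ft_force: [0.2, -0.7, -1.7]
width: 0.591
grasp_force: 30.0
[ 0.4687 -0.3114  0.084 ] [0. 0. 0.] [ 0.33517246 -0.35493288 -1.29597481]
[[-0.079, -0.997, 0.0], [-0.968, 0.076, 0.241], [-0.24, 0.019, -0.971]]
```

View pics/h2.png

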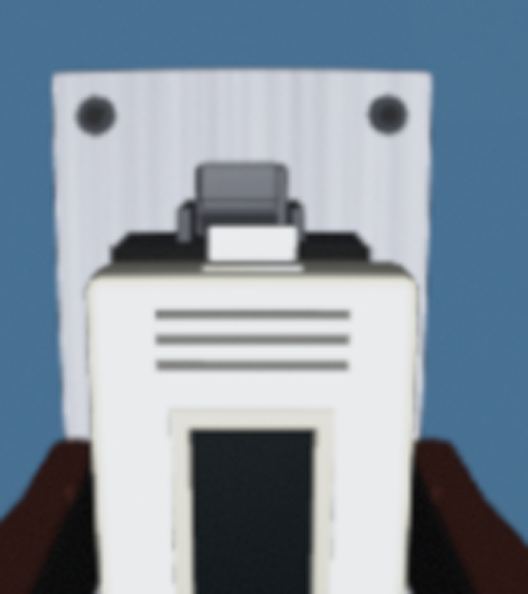

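The cover's centreline is at crop column 252.5, while the latch, rim and screws sit at about 241. The cover is therefore about 2 mm too far in +tool y. I'll correct that, then descend in small steps while watching the force.

```bash
python3 nudge.py '[[[-0.05, -0.2, 0, 0, 0, 0], [0, 0, 0.3, 0, 0, 0], [0, 0, 0.3, 0, 0, 0], [0, 0, 0.3, 0, 0, 0], [0, 0, 0, 0, 0, 0], [0, 0, 0, 0, 0, 0]]]'; python3 nudge.py '[[[0, 0, 0.2, 0, 0, 0], [0, 0, 0.2, 0, 0, 0], [0, 0, 0, 0, 0, 0], [0, 0, 0, 0, 0, 0]]]'
```

```text
time: 12.05
tcp_pos: [0.468, -0.3091, 0.0743]
eef_rot: [-180.0, 0.0, -4.5]
ft_force: [0.3, -0.4, 0.1]
width: 0.594
grasp_force: 30.0
time: 12.38
tcp_pos: [0.4681, -0.3093, 0.0706]
eef_rot: [180.0, 0.0, -4.5]
ft_force: [0.2, -0.2, 0.3]
width: 0.593
grasp_force: 30.0
```

Scaled: 0.002 m is 0.2, 0.0015 m is 0.15.

```bash
python3 nudge.py '[[[0, 0, 0.2, 0, 0, 0], [0, 0, 0.15, 0, 0, 0], [0, 0, 0, 0, 0, 0]]]'; python3 nudge.py '[[[0, 0, 0.15, 0, 0, 0], [0, 0, 0, 0, 0, 0]]]'; python3 nudge.py '[[[0, 0, 0.15, 0, 0, 0], [0, 0, 0, 0, 0, 0]]]'
```

```text
time: 12.63
tcp_pos: [0.4688, -0.3096, 0.0678]
eef_rot: [179.9, -0.1, -4.5]
ft_force: [-1.4, -0.0, 5.8]
width: 0.594
grasp_force: 30.0
time: 12.8
tcp_pos: [0.469, -0.3098, 0.0667]
eef_rot: [179.9, -0.1, -4.5]
ft_force: [-1.4, 0.3, 7.5]
width: 0.589
grasp_force: 30.0
time: 12.97
tcp_pos: [0.4689, -0.3098, 0.0651]
eef_rot: [179.9, -0.1, -4.5]
ft_force: [-1.2, -0.1, 8.5]
width: 0.588
grasp_force: 30.0
```

```bash
python3 nudge.py '[[[0, 0, 0.15, 0, 0, 0], [0, 0, 0, 0, 0, 0]]]'; python3 nudge.py '[[[0, 0, 0.15, 0, 0, 0], [0, 0, 0, 0, 0, 0]]]'; python3 nudge.py '[[[0, 0, 0.15, 0, 0, 0], [0, 0, 0, 0, 0, 0]]]'
```

```text
time: 13.13
tcp_pos: [0.4676, -0.3096, 0.0631]
eef_rot: [180.0, 0.0, -4.5]
ft_force: [-4.9, 0.1, 5.7]
width: 0.592
grasp_force: 30.0
time: 13.3
tcp_pos: [0.4676, -0.3096, 0.0617]
eef_rot: [180.0, 0.0, -4.5]
ft_force: [-3.5, -0.0, 6.6]
width: 0.588
grasp_force: 30.0
time: 13.47
tcp_pos: [0.4682, -0.3098, 0.0604]
eef_rot: [179.9, -0.0, -4.5]
ft_force: [-1.8, 0.5, 6.5]
width: 0.59
grasp_force: 30.0
```

Scaled: 0.001 m is 0.1.

```bash
python3 nudge.py '[[[0, 0, 0.1, 0, 0, 0], [0, 0, 0, 0, 0, 0]]]'; python3 nudge.py '[[[0, 0, 0.1, 0, 0, 0], [0, 0, 0, 0, 0, 0]]]'
```

```text
time: 13.63
tcp_pos: [0.4686, -0.3097, 0.0594]
eef_rot: [179.9, -0.1, -4.5]
ft_force: [-0.8, -1.0, 5.9]
width: 0.593
grasp_force: 30.0
time: 13.8
tcp_pos: [0.4688, -0.3098, 0.0588]
eef_rot: [179.9, -0.1, -4.5]
ft_force: [-1.1, 0.4, 10.4]
width: 0.592
grasp_force: 30.0
```

Scaled: 0.001 m is 0.1.

```bash
python3 nudge.py '[[[0, 0, 0.1, 0, 0, 0], [0, 0, 0, 0, 0, 0], [0, 0, 0, 0, 0, 0]]]'; python3 nudge.py '[[[0, 0, 0.1, 0, 0, 0], [0, 0, 0, 0, 0, 0], [0, 0, 0, 0, 0, 0]]]'; python3 - <<'E'
from h import *
c=cam("wrist");s=manip.state();print(s["ft_force"],s["tcp_pos"]);covers(c,(190,20,330,265),.056);covers(c,(190,20,330,265),.010)
E
```

```text
time: 14.05
tcp_pos: [0.4688, -0.3098, 0.0588]
eef_rot: [179.9, -0.1, -4.5]
ft_force: [-4.9, 1.5, 19.7]
width: 0.589
grasp_force: 30.0
time: 14.3
tcp_pos: [0.4689, -0.3098, 0.0586]
eef_rot: [179.9, -0.1, -4.5]
ft_force: [-7.9, 4.4, 26.9]
width: 0.589
grasp_force: 30.0
[-6.98793109  3.34969661 27.38533007] [ 0.46895169 -0.30980903  0.05858267]
outline [ 499.8 -311.5   63.6   87.6   85.5] window [ 516.2 -305. ] [ 517.3 -305.    28.1    8.1   87.2]
outline [ 489.  -310.5   83.7  115.2   85.5] window [ 510.6 -302. ] [ 512.  -301.9   36.9   10.6   87.2]
```

```bash
python3 - <<'E'
from h import *;import pickle
c,_=pickle.load(open("c3.pkl","rb"));n=cam("wrist")
for k in (c,n):
    g=k["img"].min(2).astype(int)
    # window and stripe edges, subpixel
    for v in (225,235):
        r=g[v,225:285];d=np.abs(np.diff(r));print(v,[(225+i,int(d[i])) for i in np.nonzero(d>40)[0]],end=" ")
    col=g[140:240,255];d=np.diff(col);print("col",[(140+i,int(d[i])) for i in np.nonzero(abs(d)>25)[0]])
s=manip.state();print(s["time"],s["ft_force"],s["moment"])
E
```

```text
225 [(np.int64(236), 48), (np.int64(237), 69), (np.int64(238), 49), (np.int64(273), 53), (np.int64(274), 74), (np.int64(275), 45)] 235 [(np.int64(237), 80), (np.int64(238), 69), (np.int64(273), 58), (np.int64(274), 69)] col [(np.int64(147), 82), (np.int64(148), 83), (np.int64(158), -66), (np.int64(160), 33), (np.int64(161), -31), (np.int64(163), 40), (np.int64(173), -61), (np.int64(175), 41), (np.int64(176), 46), (np.int64(180), -41), (np.int64(181), -43), (np.int64(183), 49), (np.int64(184), 42), (np.int64(188), -45), (np.int64(189), -40), (np.int64(191), 49), (np.int64(192), 34), (np.int64(208), -37), (np.int64(209), -79), (np.int64(210), -59)]
225 [(np.int64(236), 47), (np.int64(237), 69), (np.int64(238), 48), (np.int64(274), 62), (np.int64(275), 54)] 235 [(np.int64(236), 43), (np.int64(237), 71), (np.int64(238), 53), (np.int64(273), 55), (np.int64(274), 74), (np.int64(275), 43)] col [(np.int64(155), 35), (np.int64(156), 69), (np.int64(157), 60), (np.int64(160), -68), (np.int64(162), 35), (np.int64(165), 39), (np.int64(166), 30), (np.int64(175), -54), (np.int64(177), 28), (np.int64(178), 46), (np.int64(179), 26), (np.int64(183), -51), (np.int64(185), 35), (np.int64(186), 46), (np.int64(190), -42), (np.int64(191), -44), (np.int64(193), 49), (np.int64(194), 42), (np.int64(210), -37), (np.int64(211), -71), (np.int64(212), -59)]
14.4 [-6.91660146  3.06102092 26.8852483 ] [ 0.83440261  1.70565082 -0.01027728]
```

The far catch is now mostly hidden under the hook, its visible rows shrinking from 148–158 to 156–160, so the far latch has shut. I'll check the near latch numerically in the side view against the picture taken before.

```bash
python3 - <<'E'
from h import *;import pickle
_,b=pickle.load(open("c2.pkl","rb"));n=cam("side")
a=np.deg2rad(-4.5);C=np.array([.4686,-.3097])
for sg in (1,-1):
    for dx,z in ((.053,.05),(.053,.02)):
        X=np.r_[C+sg*dx*np.array([np.cos(a),np.sin(a)]),z]
        p=b["camera_matrix"]@(b["R"]@X+b["t"]);u,v=np.round(p[:2]/p[2]).astype(int)
        print(sg,z,u,v)
        if z>.03:
            for k in (b,n):
                print(k["img"][v-5:v+9:2,u-9:u+10].mean(2).astype(int))
E
```

```text
1 0.05 262 171
[[108 108 109 109 108 106 107 107 109 107 107 107 107 107 108 108 110 107
  108]
 [108 109 108 108 107 106 106 109 108 108 108 108 109 108 110 106 105 109
  108]
 [107 107 108 106 109 109 106 109 100  96  86  81 103 110  92  58  49  67
   98]
 [107 107 107 106 104 105 105 106 113 107  70  56  72  90  51  36  39  37
   33]
 [108 107 101 196 233 175 136 191 211 154  65  44 105 107  55  34  39  36
   36]
 [108 106  94 214 229 197 151 216 232 159  61 125  70  32  26  63  51  36
   40]
 [108 106 123 210 220 220 220 221 223 133  43  95  73  41  28  40  39  47
   49]]
[[109 109 109 109 109 112 110 110 111 110 111 111 110 106 188 100  33  37
   41]
 [110 110 110 110 111 111 112 110 109 111 110 111 109  76 250 139  31  60
   51]
 [110 110 111 109 110 109 109 110 101  99  90  83 100 129 251 148  37  62
   50]
 [110 110 109 107 108 106 108 108 115 109  70  54  83 158 245 206 182 184
  248]
 [110 110 105 199 237 178 139 195 216 157  64  55 143 230 245 247 205 219
  242]
 [110 109  97 218 231 201 154 220 235 163  61 141  85 226 245 243 242 243
  244]
 [109 108 126 214 222 222 223 2
[... 533 characters left out ...]
223 223 142 134 211 234 145
  103]
 [120  75  38  41  44  44  96 107  63  44 113 206 219 217 217 219 231 144
  104]]
[[ 50  48  33 140 247 255 165 106 108 111 110 111 109 109 111 111 110 111
  110]
 [151  82  19 159 179 248 147  99 110 108 109 111 111 110 109 109 111 110
  109]
 [178 135 128 216 190 248 139  82  72  94  99  89 107 110 111 110 109 109
  110]
 [247 205 222 222 190 240 204  96  43  59  88  93 105 107 108 109 109 109
  109]
 [246 246 246 247 248 248 229 115  39  40 216 238 239 140 125 193 216 140
  107]
 [ 89  92  96  99 104 102  60  31 117  89 212 226 227 146 136 215 236 149
  105]
 [113 112 113 112 117 101 102 106  64  44 114 212 221 221 221 222 234 148
  104]]
-1 0.02 295 180
```

Both latch profiles match the pre-assembly closed picture pixel for pixel. The cover is home and the arm is pressing steadily at about 27 N.

```bash
python3 nudge.py '[[[0, 0, 0, 0, 0, 0], [0, 0, 0, 0, 0, 0], [0, 0, 0, 0, 0, 0], [0, 0, 0, 0, 0, 0]]]' && python3 -c "
from cell import manip
print(manip.sign_off())"
```

```text
time: 14.78
tcp_pos: [0.469, -0.3098, 0.0586]
eef_rot: [179.9, -0.1, -4.5]
ft_force: [-7.6, 2.6, 27.6]
width: 0.588
grasp_force: 30.0
the job is handed in; nothing more can be done
None
```

The short cover is in the scrap bin, and a sound cover is latched on the case and still held at about 27 N; I handed the job in at 14.8 s, but the sign-off did not report a verdict.

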